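Lay out castle towers in building order on the drying rack

ROBOT

A 6-joint arm with a two-finger parallel gripper is mounted at the origin on the work surface. World frame = base frame: x ahead of the robot, y to its left, z up, the work surface at z = 0. Lengths are in m, angles in rad, forces in N, time in s.
With the tool pointing down it reaches from about 0.275 to 0.825 m from the base axis. Payload 4.9 kg.
Tool frame: the origin (TCP) lies midway between the tips of the shut fingers; the grasp point (between the pads) lies 19 mm behind it (bot.grip_depth is the distance from the TCP to the grasp point, in m); z points along the fingers, y is the line along which they close (so a half turn about z gives the same grasp; the last joint's range is limited). The gripper opens to 85 mm and grips with 20 to 120 N. Pads are 22 mm wide; open, the fingers measure 114 mm over their backs; the gripper's body (76 mm by 85 mm) begins 54 mm behind the grasp point. The pads swing forward as they close: fully open they stand 13 mm farther back than shut.
Start: joints at [-1.366, 0.326, -0.193, 1.052, 0, 1.437], TCP at [0.183, -0.519, 0.203] pointing down, gripper open.
Joint ranges: [-2.65, 2.65], [-0.97, 1.79], [-1.3, 1.35], [-1.93, 2.1], [-1.47, 1.37], [-3.14, 3.14]. Speed limits (rad/s): [2.57, 2.57, 3.14, 3.14, 3.14, 3.14].

INTERFACE

Orientations are given as a unit quaternion [w, x, y, z].
In Python, from cell import bot gives the robot as it stands. Calls block until the motion is done:
- bot.move_pose(position, orientation): joint-space move of the TCP to a pose.
- bot.move_linear(position, speed=0.15, rotation=None, until_force=None): straight line of the TCP; rotation=None keeps the orientation; speed is the mean speed in m/s. With until_force (N) it stops when the force on the tool has changed by that much, and returns True; else False.
- bot.goto_joints(angles): joint-space move.
- bot.set_gripper(opening, grasp_force=None): opening from 0.0 (shut) to 1.0 (fully open); grasp_force is the grip in N (None keeps the last); returns when the fingers have stopped.
- bot.wait(seconds).
- bot.solve_ik(position, orientation): joint angles nearest the present ones, or None.
- bot.camera(name): name is "side" or "top"; returns the picture (400x640x3 uint8, red, green, blue); there is no depth.
- bot.calibration(name): a dict with "mtx" (3x3 intrinsics, pixels), "extrinsics" (4x4, takes a point from world to camera coordinates). Camera axes: x right, y down, z forward; pixel columns grow to the right and rows downward; lengths in m; the calibration is good to about 2 mm. A picture is of the moment at which its call begins. calibration takes no time and is no camera call.
A pose or a line that the arm cannot do raises bot.PlanningError and nothing moves.
- bot.close_job(): hands the job in; it is judged then, once.
Trained networks look in the newest picture that a camera, given by its name, has taken for a name from the list of things; names that differ only in an ending like _2 or _b are one class to them, and where a whole thing is asked for, a point or a joint stands for the part that bears it (a point fixed in the world has none). Each returns a list of dicts, best first, with "confidence" (0 to 1); they miss things now and then, are a little off and sometimes report something else, mostly with a low value. They report only what shows in the picture. A call takes as long as a camera call. They do not tell look-alikes from the thing itself.
- bot.search_frame(camera, thing): "bbox" ([left, top, width, height] in pixels, round what is visible of it).
Readings, each from a call of its own:
- bot.read_clock(): time.
- bot.read_joint_positions(): joint angles.
- bot.read_joint_vel(): joint speeds.
- bot.read_joint_efforts(): joint torques, N m.
- bot.read_position(): TCP position.
- bot.read_tool_rot(): TCP orientation.
- bot.read_ft_force(): force on the tool from outside, world axes, zero at the start.
- bot.read_moment(): the same for the moment, N m.
- bot.read_gripper_width(): opening from 0.0 (shut) to 1.0 (fully open).
- bot.read_finger_force(): force on a finger pad.
Only numpy, scipy, OpenCV 4.12 (cv2) and the standard library are available. Lean on these libraries where they do the work, as an engineer would, in place of code of your own. Each camera call takes 0.05 s, during which the arm holds its last target. There are 200 camera calls.

TASK

Lay the four mortar-coated towers out on the drying rack in building order: one standing upright in the middle of each plywood bat, the tallest on the bat next to the turntable and the others in falling height away from it, the shortest at the far end. Do not knock over a tower or the mixing cup on the way.

Things in the scene. Friction and masses are not known exactly. Their poses are not given: they have to be found in the camera images.
- tower_1: The tallest and thickest of four square model-castle towers of yellow foam coated in grey mortar: 58 x 58 mm in plan, 120 mm high over all, straight upright sides, with four small corner merlons (8 mm high, flush with the sides) at the top. Loose, standing upright on the table. Origin at the centre of its underside, z up, x and y square to its sides.
- tower_2: The second tallest of four square model-castle towers of yellow foam coated in grey mortar: 50 x 50 mm in plan, 96 mm high over all, straight upright sides, with four small corner merlons (8 mm high, flush with the sides) at the top. Loose, standing upright on the table. Origin at the centre of its underside, z up, x and y square to its sides.
- tower_3: The third tallest of four square model-castle towers of yellow foam coated in grey mortar: 42 x 42 mm in plan, 72 mm high over all, straight upright sides, with four small corner merlons (8 mm high, flush with the sides) at the top. Loose, standing upright on the table. Origin at the centre of its underside, z up, x and y square to its sides.
- tower_4: The shortest and thinnest of four square model-castle towers of yellow foam coated in grey mortar: 34 x 34 mm in plan, 48 mm high over all, straight upright sides, with four small corner merlons (8 mm high, flush with the sides) at the top. Loose, standing upright on the table. Origin at the centre of its underside, z up, x and y square to its sides.
- bat_a: One of four identical square plywood bats, 76 x 76 x 8 mm, fixed in a straight row 90 mm apart (centre to centre) on the slatted wooden drying rack (98 mm wide, 385 mm long, 28 mm high); which of the four stands where in the row changes. Origin at the centre of its underside, 28 mm above the table, so its top is 8 mm above its origin and 36 mm above the table; x across the row, y along it.
- bat_b: One of four identical square plywood bats, 76 x 76 x 8 mm, fixed in a straight row 90 mm apart (centre to centre) on the slatted wooden drying rack (98 mm wide, 385 mm long, 28 mm high); which of the four stands where in the row changes. Origin at the centre of its underside, 28 mm above the table, so its top is 8 mm above its origin and 36 mm above the table; x across the row, y along it.
- bat_c: One of four identical square plywood bats, 76 x 76 x 8 mm, fixed in a straight row 90 mm apart (centre to centre) on the slatted wooden drying rack (98 mm wide, 385 mm long, 28 mm high); which of the four stands where in the row changes. Origin at the centre of its underside, 28 mm above the table, so its top is 8 mm above its origin and 36 mm above the table; x across the row, y along it.
- bat_d: One of four identical square plywood bats, 76 x 76 x 8 mm, fixed in a straight row 90 mm apart (centre to centre) on the slatted wooden drying rack (98 mm wide, 385 mm long, 28 mm high); which of the four stands where in the row changes. Origin at the centre of its underside, 28 mm above the table, so its top is 8 mm above its origin and 36 mm above the table; x across the row, y along it.
- turntable: Banding wheel (turntable): dark cast foot with a round aluminium head 170 mm in diameter, its top 44 mm above the table. It stands just past one end of the drying rack, either end (a grey rubber mixing bowl, 164 mm across and 60 mm high, is past the other end). Origin at the centre of its foot on the table.
- mixing_cup: Clear plastic mixing cup, caked with mortar, open at the top: 70 mm across the rim, 52 mm across the foot, 85 mm high, standing loose among the towers, at least 110 mm from the nearest tower (centre to centre). Only to be left standing. Origin at the centre of its underside, z up.
Not all that is in view belongs to the job. What is shaped like the tower_4 but green or turquoise is not meant. Leave any green look-alike of the tower_1 alone.

How it is judged:
By the outcome, as a careful person would: the job done as asked, in the order asked, and still so for the second after the job is handed in, with the robot touching nothing.
It also fails if it takes over 102 s, if anything falls off the work surface, if the arm or the gripper's body presses on something with over 40 N, if the wrist force passes 120 N, or if a joint passes its speed limit or range.

## Working session

There is one attempt and no reset: what is moved stays moved. The work goes in short steps, each a Python script; the robot and the scene stay as the last script left them, time stands still between calls to the robot, and variables do not carry over. Pictures are saved under pics/ and viewed, at most 14 in all, crops included, and the job is handed in when it is done.

```bash
mkdir -p pics; ls
python3 - <<'E'
from cell import bot
import cv2,numpy as np
for c in ("top","side"):
    im=bot.camera(c); cv2.imwrite(f"pics/{c}0.png",im[:,:,::-1])
    k=bot.calibration(c); print(c,k["mtx"].tolist(),np.round(k["extrinsics"],4).tolist())
    for t in ("tower_1","bat_a","turntable","mixing_cup"):
        print(t,[(np.round(d["bbox"]).tolist(),round(d["confidence"],2)) for d in bot.search_frame(c,t)])
print(bot.read_clock())
E
```

```text
pics
top [[392.97654477349454, 0.0, 312.1562674225441], [0.0, 392.97654477349454, 199.8085313291704], [0.0, 0.0, 1.0]] [[0.0017, -1.0, -0.0091, 0.0386], [-0.9974, -0.001, -0.0721, 0.5471], [0.0721, 0.0092, -0.9974, 1.1596], [0.0, 0.0, 0.0, 1.0]]
tower_1 [([370.0, 221.0, 30.0, 24.0], 0.88), ([261.0, 230.0, 22.0, 16.0], 0.7), ([186.0, 216.0, 18.0, 21.0], 0.67), ([354.0, 260.0, 30.0, 26.0], 0.59), ([315.0, 220.0, 27.0, 21.0], 0.58), ([214.0, 218.0, 13.0, 15.0], 0.55), ([236.0, 216.0, 16.0, 12.0], 0.55)]
bat_a [([326.0, 154.0, 30.0, 30.0], 0.86), ([267.0, 162.0, 27.0, 25.0], 0.86), ([298.0, 161.0, 24.0, 27.0], 0.72)]
turntable [([196.0, 135.0, 54.0, 58.0], 0.69)]
mixing_cup [([426.0, 220.0, 26.0, 26.0], 0.72)]
side [[447.2597454741907, 0.0, 317.2973328329176], [0.0, 447.2597454741907, 191.84177987215864], [0.0, 0.0, 1.0]] [[-0.9891, -0.1469, 0.0031, 0.5305], [-0.1088, 0.7176, -0.6879, 0.0827], [0.0988, -0.6808, -0.7258, 1.164], [0.0, 0.0, 0.0, 1.0]]
tower_1 [([340.0, 226.0, 27.0, 29.0], 0.95), ([381.0, 138.0, 36.0, 48.0], 0.78), ([316.0, 324.0, 15.0, 25.0], 0.66), ([313.0, 261.0, 22.0, 25.0], 0.65), ([334.0, 172.0, 31.0, 38.0], 0.64), ([320.0, 289.0, 15.0, 28.0], 0.62), ([344.0, 125.0, 25.0, 44.0], 0.56)]
bat_a [([261.0, 217.0, 34.0, 27.0], 0.88), ([264.0, 189.0, 31.0, 23.0], 0.74), ([274.0, 147.0, 29.0, 18.0], 0.65), ([273.0, 163.0, 27.0, 25.0], 0.6)]
turntable [([206.0, 252.0, 78.0, 69.0], 0.58), ([349.0, 101.0, 23.0, 26.0], 0.58)]
mixing_cup [([351.0, 101.0, 21.0, 24.0], 0.92), ([333.0, 171.0, 33.0, 42.0], 0.53)]
0.5
```

Run:
```python
import cv2
a=cv2.imread("pics/top0.png")[120:300,160:470]; cv2.imwrite("pics/topc.png",cv2.resize(a,(800,465),interpolation=cv2.INTER_CUBIC))
a=cv2.imread("pics/side0.png")[80:370,190:450]; cv2.imwrite("pics/sidec.png",cv2.resize(a,(538,600),interpolation=cv2.INTER_CUBIC))
```

```text
(no output)
```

View pics/topc.png

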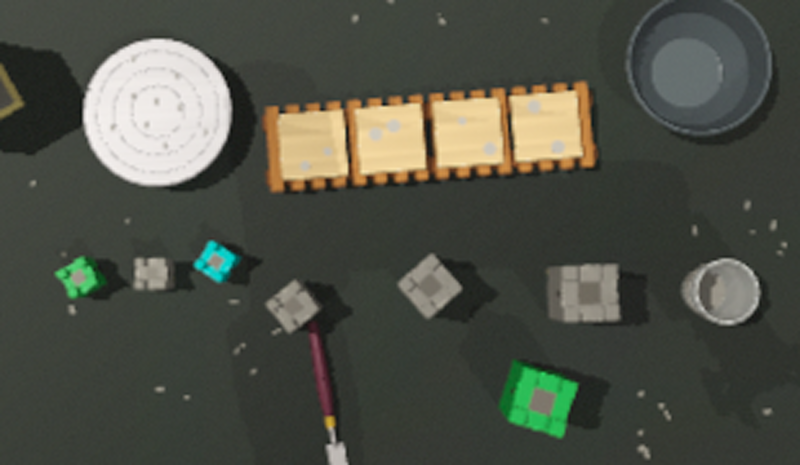

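View pics/sidec.png

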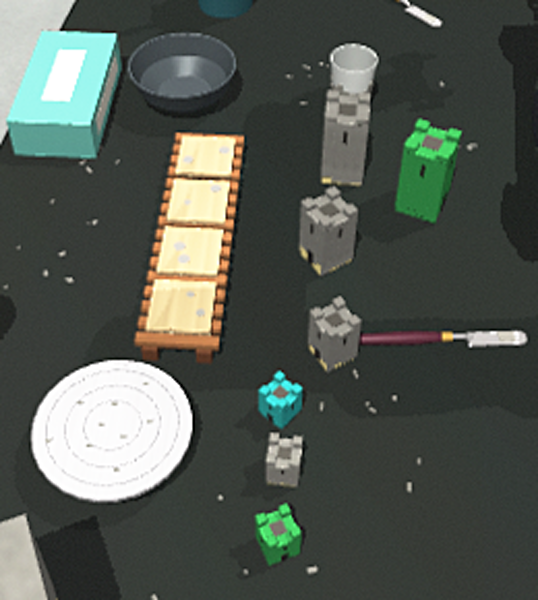

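The rack row is in the upper centre of the top view, with the turntable at its left (+y) end. In crop pixels the grey towers 4, 3, 2, 1 are at about (152,273), (292,306), (430,287) and (590,293). Green and cyan look-alikes flank tower_4, and a trowel handle touches tower_3. Next I fit the poses to the silhouettes.

```bash
cat > fit.py <<'E'
import cv2,numpy as np
from scipy.optimize import minimize
from cell import bot
CAL={c:bot.calibration(c) for c in ("top","side")}
DIM={1:(.058,.120),2:(.050,.096),3:(.042,.072),4:(.034,.048)}
S=4
def proj(c,P):
    E=CAL[c]["extrinsics"]; q=(np.atleast_2d(P)@E[:3,:3].T+E[:3,3])@CAL[c]["mtx"].T
    return q[:,:2]/q[:,2:]
def ray(c,uv,z):
    E=CAL[c]["extrinsics"]; R,t=E[:3,:3],E[:3,3]
    o=-R.T@t; d=R.T@np.linalg.solve(CAL[c]["mtx"],[*uv,1]); return (o+d*(z-o[2])/d[2])[:2]
def sq(p,w):
    a=p[2]; R=np.array([[np.cos(a),-np.sin(a)],[np.sin(a),np.cos(a)]])
    return np.array([[-1,-1],[1,-1],[1,1],[-1,1]])*w/2@R.T+p[:2]
def lift(q,z): return np.c_[q,np.full(len(q),z)]
def hull(c,p,w,z0,z1):
    q=sq(p,w); return cv2.convexHull(proj(c,np.r_[lift(q,z0),lift(q,z1)]).astype(np.float32))[:,0]
def raster(polys,shape):
    m=np.zeros((shape[0]*S,shape[1]*S),np.uint8)
    for h in polys: cv2.fillPoly(m,[np.round(((h+.5)*S-.5)*16).astype(np.int32)],1,shift=4)
    return cv2.resize(m.astype(np.float32),shape[::-1],interpolation=cv2.INTER_AREA)
def towermask(im):
    i=im.astype(int); return ((i.max(2)>72)&(i.max(2)-i.min(2)<40)).astype(np.float32)
def batmask(im):
    i=im.astype(int); return ((i[...,0]>150)&(i[...,2]>85)&(i[...,0]-i[...,2]>30)).astype(np.float32)
def fit(masks,polys,p0,wins):
    def cost(p):
        s=0
        for c,m in masks.items():
            r=raster(polys(c,p),m.shape); mm=m*wins[c]
            s+=1-np.minimum(r,mm).sum()/np.maximum(r,mm).sum()
        return s
    best=None
    for da in (-.35,0,.35):
        x0=np.array(p0)+[0,0,da]
        r=minimize(cost,x0,method="Nelder-Mead",options=dict(initial_simplex=x0+np.array([[0,0,0],[.012,0,0],[0,.012,0],[0,0,.3]]),xatol=1e-4,fatol=1e-5))
        if best is None or r.fun<best.fun: best=r
    return best.x,best.fun
E
cat > run1.py <<'E'
from fit import *
import json
im={c:cv2.imread(f"pics/{c}0.png")[:,:,::-1] for c in ("top","side")}
out={}; draw={c:im[c][:,:,::-1].copy() for c in im}
ctr={4:(219,226),3:(273,238.5),2:(326.5,231),1:(388.5,233.5)}
yaw0={4:0,3:.8,2:.8,1:0}
for t,(w,h) in DIM.items():
    p0=[*ray("top",ctr[t],h-.008),yaw0[t]]
    masks={c:towermask(im[c]) for c in im}
    wins={c:cv2.dilate(np.float32(raster([hull(c,p0,w,0,h)],(400,640))>0),np.ones((9,9))) for c in im}
    for use in (("top",),("top","side")):
        x,f=fit({c:masks[c] for c in use},lambda c,p:[hull(c,p,w,0,h)],p0,wins); print(t,use,np.round(x,4),round(f,3))
    out[t]=x.tolist()
def bats(c,p):
    d=np.array([-np.sin(p[2]),np.cos(p[2])]); return [hull(c,[*(p[:2]+d*k*.09),p[2]],.076,.036,.036) for k in (-1.5,-.5,.5,1.5)]
p0=[*ray("top",(160+430/2.58,120+135/2.58),.036),0]
for use in (("top",),("side",),("top","side")):
    x,f=fit({c:batmask(im[c]) for c in use},bats,p0,{c:cv2.dilate(np.float32(raster(bats(c,p0),(400,640))>0),np.ones((25,25))) for c in im}); print("rack",use,np.round(x,4),round(f,3))
out["rack"]=x.tolist(); json.dump(out,open("poses.json","w"))
crops=[]
for c,(a,b,d,e) in {"top":(120,300,160,470),"side":(80,370,190,450)}.items():
    g=cv2.resize(draw[c],None,fx=4,fy=4,interpolation=cv2.INTER_CUBIC)
    for hl in [hull(c,out[t],w,0,h) for t,(w,h) in DIM.items()]+bats(c,out["rack"]):
        cv2.polylines(g,[np.round(hl*4+1.5).astype(int)],True,(0,0,255),1)
    g=g[a*4:b*4,d*4:e*4]; s=min(800/g.shape[1],600/g.shape[0]); cv2.imwrite(f"pics/{c}_fit.png",cv2.resize(g,None,fx=s,fy=s,interpolation=cv2.INTER_AREA))
E
python3 run1.py
```

```text
1 ('top',) [ 0.4491 -0.1699  0.0231] 0.057
1 ('top', 'side') [ 0.4491 -0.1702  0.0291] 0.225
2 ('top',) [4.569e-01 3.000e-04 7.054e-01] 0.101
2 ('top', 'side') [ 4.562e-01 -4.000e-04  7.164e-01] 0.254
3 ('top',) [0.4327 0.1538 0.7175] 0.113
3 ('top', 'side') [0.4325 0.1531 0.7106] 0.273
4 ('top',) [0.4693 0.3199 0.2061] 0.158
4 ('top', 'side') [0.4694 0.3162 0.0027] 0.312
rack ('top',) [ 0.6284 -0.0012  0.0818] 0.074
rack ('side',) [0.6286 0.0016 0.0858] 0.213
rack ('top', 'side') [ 0.6286 -0.0008  0.0817] 0.296
```

View pics/top_fit.png

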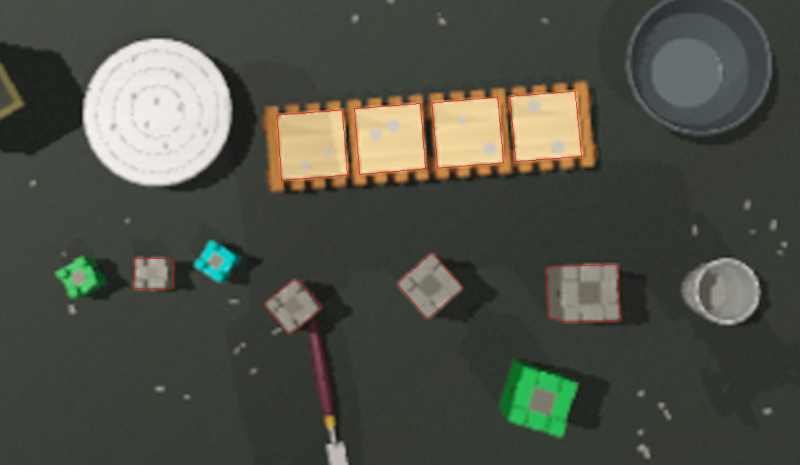

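View pics/side_fit.png

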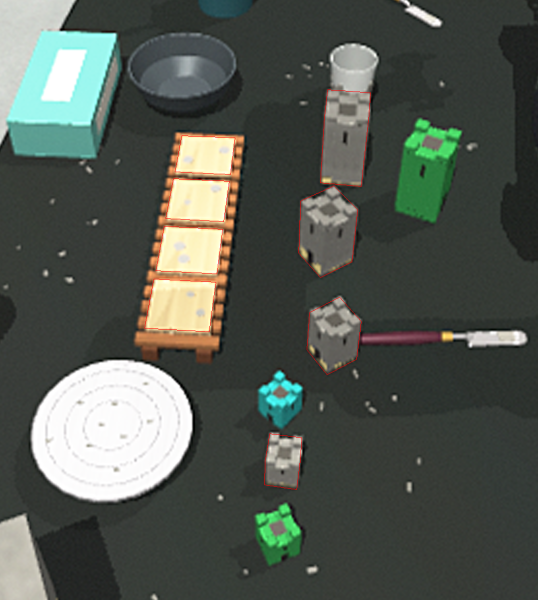

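The outlines match in both views, and the turntable is at the +y end. I'll start with tower_1.

```bash
cat > pp.py <<'E'
from fit import *
import json
P=json.load(open("poses.json")); rk=np.array(P["rack"]); gd=bot.grip_depth
def quat(psi): # tool down, yaw psi
    return [0.0,float(np.cos(psi/2)),float(np.sin(psi/2)),0.0]
def pickplace(t,k,axis_off=0,force=30):
    x,y,a=P[str(t)]; w,h=DIM[t]; g=h-.024
    bx,by=rk[:2]+np.array([-np.sin(rk[2]),np.cos(rk[2])])*.09*k
    ax=a+axis_off; ax=(ax+np.pi/2)%np.pi-np.pi/2
    hi=g-gd+.15; lo=g-gd; pl=.036+g-gd
    best=None
    for s in (0,np.pi):
        for e in (0,np.pi):
            q1,q2=quat(ax+np.pi/2+s),quat(rk[2]+np.pi/2+e)
            J=[bot.solve_ik([x,y,max(hi,.2)],q1),bot.solve_ik([x,y,lo],q1),bot.solve_ik([bx,by,hi+.01],q2),bot.solve_ik([bx,by,pl],q2)]
            if any(j is None for j in J): continue
            j=np.array(J); c=np.abs(j[:,5]).max()+np.abs(j[0]-j[2]).max()
            if best is None or c<best[0]: best=(c,q1,q2)
    print("cost",best[0]); _,q1,q2=best
    bot.set_gripper(1.0)
    bot.move_pose([x,y,max(hi,.2)],q1)
    bot.move_linear([x,y,lo+.03],.2)
    print("touch",bot.move_linear([x,y,lo],.06,until_force=8))
    bot.set_gripper(0.0,force); print("width mm",bot.read_gripper_width()*85,bot.read_finger_force())
    bot.move_linear([x,y,hi+.01],.15)
    bot.move_pose([bx,by,hi+.01],q2)
    print("width mm",bot.read_gripper_width()*85)
    bot.move_linear([bx,by,pl+.012],.15)
    print("landed",bot.move_linear([bx,by,pl-.004],.02,until_force=4),bot.read_position()[2]-pl)
    bot.set_gripper(1.0)
    bot.move_linear([bx,by,max(hi,.2)],.15)
    print("t",bot.read_clock())
E
python3 - <<'E'
from pp import *
pickplace(1,1.5)
im=bot.camera("side"); a=im[80:370,190:450,::-1]; cv2.imwrite("pics/s1.png",cv2.resize(a,(538,600)))
E
```

```text
cost 2.1982874354536848
touch False
width mm 55.81672856252999 31.03118062019348
width mm 55.621405741296634
landed True 0.0008194400806166985
t 9.475
```

View pics/s1.png

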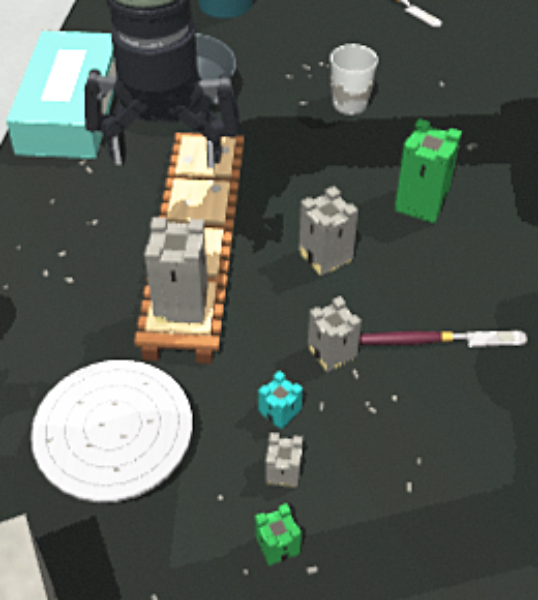

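tower_1 stands centred on the turntable-end bat. I'll place the rest with the carry height raised to clear it.

```bash
sed -i 's/hi=g-gd+.15/hi=g-gd+.20/' pp.py
python3 - <<'E'
from pp import *
pickplace(2,.5)
pickplace(3,-.5,np.pi/2)
im=bot.camera("side"); a=im[80:370,190:450,::-1]; cv2.imwrite("pics/s2.png",cv2.resize(a,(538,600)))
E
```

```text
cost 2.1918400808835665
touch False
width mm 48.4000768956323 30.57244062423706
width mm 48.55874345795547
landed True 0.0005742603275079999
t 18.5167
cost 3.132643236330807
touch False
width mm 40.93550104926884 30.061182528734207
width mm 40.8124350451335
landed True 0.0003228740255695889
t 29.3083
```

View pics/s2.png

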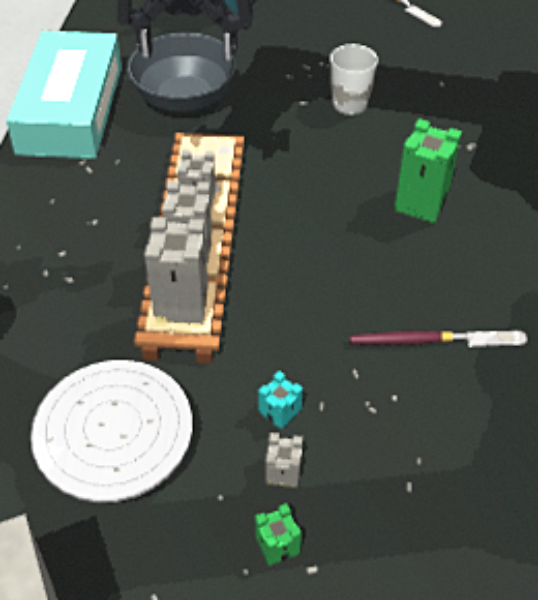

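Towers 1 to 3 stand in line on their bats and nothing else has moved, so tower_4 is next. After that I'll clear the arm and check the layout.

Run:
```python
from pp import *
pickplace(4,-1.5)
bot.goto_joints([-1.366,0.326,-0.193,1.052,0,1.437])
im={c:bot.camera(c) for c in ("top","side")}
d=np.array([-np.sin(rk[2]),np.cos(rk[2])])
for t,k in zip((1,2,3,4),(1.5,.5,-.5,-1.5)):
    w,h=DIM[t]; b=rk[:2]+d*.09*k; p0=[*b,rk[2]]
    def pol(c,p): return [hull(c,p,w,.036,.036+h)]
    win={"top":cv2.dilate(np.float32(raster(pol("top",p0),(400,640))>0),np.ones((5,5)))}
    x,f=fit({"top":towermask(im["top"])},pol,p0,win); print(t,np.round((x-p0)*[1000,1000,57.3],1),round(f,2))
a=im["top"][120:300,160:470,::-1]; cv2.imwrite("pics/t3.png",cv2.resize(a,(800,465),interpolation=cv2.INTER_CUBIC))
```

```text
cost 2.8366696536762537
touch False
width mm 33.31660060538586 30.172017328441143
width mm 32.649352154280066
landed True 0.00029588201482426413
t 40.7667
1 [1.3 0.6 1.5] 0.19
2 [ 1.   1.1 -0. ] 0.1
3 [-0.8  2.1  1.2] 0.14
4 [ 1.6 -1.8 -0.5] 0.22
```

View pics/t3.png

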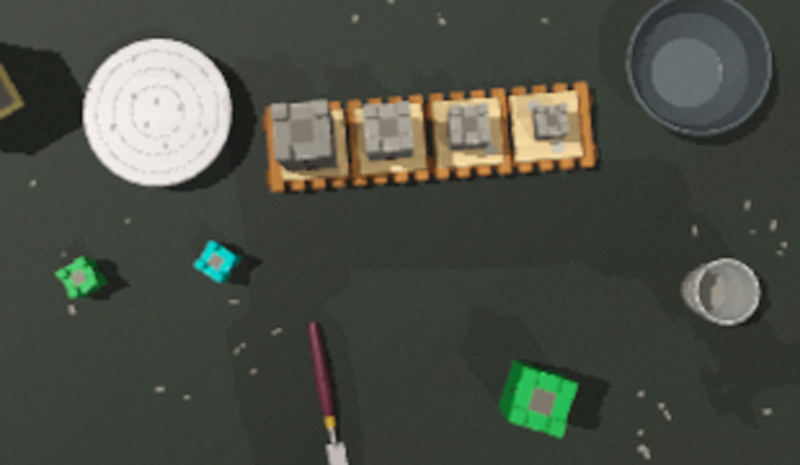

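All four towers stand centred to about 2 mm, tallest by the turntable at left and shortest at right. The cup at (722,292) is upright and the look-alikes haven't moved.

```bash
python3 -c "
from cell import bot
print(bot.close_job())"
```

```text
the job is handed in; nothing more can be done
None
```

The job is handed in: the four towers stand upright in falling height from the turntable, each within about 3 mm of its bat's middle in the last top picture, with the cup still standing and about 41 s used when the last tower was set down.

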